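Open the service disconnect of a battery module

ROBOT

A 7-joint arm with a two-finger parallel gripper is mounted at the origin on the work surface. World frame = base frame: x ahead of the robot, y to its left, z up, the work surface at z = 0. Lengths are in m, angles in rad, forces in N, time in s.
With the tool pointing down it reaches from about 0.4 to 0.925 m from the base axis. Payload 5.6 kg.
Tool frame: the origin (TCP) lies midway between the tips of the shut fingers; the grasp point (between the pads) lies 19 mm behind it; z points along the fingers, y is the line along which they close (so a half turn about z gives the same grasp; the last joint's range is limited). The gripper opens to 85 mm and grips with 20 to 120 N. Pads are 22 mm wide; open, the fingers measure 114 mm over their backs; the gripper's body (76 mm by 85 mm) begins 54 mm behind the grasp point. The pads swing forward as they close: fully open they stand 13 mm farther back than shut.
Start: joints at [-1.388, 0.468, -0.012, 1.603, 0.006, 1.071, -0.056], TCP at [0.146, 0.633, 0.231] pointing down, gripper open.
Joint ranges: [-2.53, 2.53], [-0.31, 2.02], [-1.57, 1.55], [0.28, 2.44], [-1.29, 4.43], [0.15, 1.84], [-2.92, 2.92]. Speed limits (rad/s): [2.57, 2.57, 3.14, 3.14, 3.14, 3.14, 3.14].

INTERFACE

Orientations are given as a 3x3 rotation matrix whose columns are the frame's x, y, z axes.
In Python, from station import * gives the robot as it stands.
- The arm moves only by the tool arm_command, never from a script. Its argument "rows" is a list of rows, each an object with "travel": the shift along the world's x, y, z in cm, a list of three; "angular": the turn, a rotation vector about the world's x, y, z in rad, a list of three; "gripper": the closure, from -1 (fully open) to 1 (shut). In form: [{"travel": [x, y, z], "angular": [wx, wy, wz], "gripper": gripper}, ...]. A call has 1 to 5 rows; each row shifts and turns the commanded pose from where the row before left it; what a row does not reach is not made up. A row lasts 1/12 s, in which the tool goes at most 41.7 mm and 7.16 degrees, less where a joint would pass 70% of its speed; a pose out of reach is approached as far as the arm can. A call is refused whole if a number of a shift passes 4.17 or a number of a turn 0.125, either way. A call with a gripper value outside its range is refused whole. The fingers move at their own pace and stop on an object; "squeeze" is the grip in N (left out, the last holds). Time passes only in rows, so rows that do not move let the fingers close. It gives the time, the measured TCP pose, the force, the opening and the grip force at its end, in the units of the state.
- state(): the state, without advancing time (a new reading comes with each control period).
- get_image(name): name is "side" or "top" or "wrist"; returns a dict with "color" (420x560x3 uint8, red, green, blue), "vfov" (degrees; the focal length in pixels is half the picture's height over the tangent of half this angle, whatever the lens; pixels are square), "cx", "cy" (the principal point, pixels), "k1" (the pictures are not rectified: a ray, as slopes to the right and down, at radius r is drawn at 1 + k1 r^2 times it, then the intrinsics apply), "extrinsics" (4x4, takes a point from world to camera coordinates). Camera axes: x right, y down, z forward; pixel columns grow to the right and rows downward; lengths in m; the calibration is good to about 2 mm. A picture is of the moment at which its call begins. There is no depth.
- close_job(): hands the job in; it is judged then, once.
The state is a dict: "clock": time; "q": joint angles; "joint_velocities": joint speeds; "effort": joint torques, N m; "tcp_pos": TCP position; "tool_rot": TCP orientation; "contact_force": force on the tool from outside, world axes, zero at the start; "torque": the same for the moment, N m; "grip_width": finger opening in m; "grip_force": force on a finger pad.
Only numpy, scipy, OpenCV 4.12 (cv2) and the standard library are available. Lean on these libraries where they do the work, as an engineer would, in place of code of your own. Each camera call takes 0.05 s, during which the arm holds its last target. There are 200 camera calls.

TASK

Make the battery module on the bench safe: push the small safety tab on top of the black service-disconnect block gently towards the lever's hinge until you feel it come up against its stop, then lift the U-shaped lever fully upright and let go of it. Do not ram the tab into its stop, do not force the lever while it is still locked, and leave the other things where they are.

Things in the scene. Friction and masses are not known exactly. Their poses are not given: they have to be found in the camera images.
- tab_mid (a point): centre of the safety tab: a grey ribbed thumb block 18 mm long (x), 24 mm wide (y), 15 mm high, standing 16 mm above the flat top of the black housing (the top face lies 8.5 mm below this point). Its axes: x is the release direction (level, from the lever's cross-bar towards the lever's hinge), y across, z up. It slides along x only, against a steady friction of about 4 N, and stays where it is left. It can be pushed on its -x face with shut fingertips or pinched.
- tab (a joint): how far the safety tab has been slid in the release direction (m); at the start 0 to 0.003. The fit of the hidden tooth under it differs from unit to unit: it meets its solid end stop somewhere between 0.008 and 0.027 and frees the lever only in the last 2 mm or so before that stop. Where that is cannot be seen or known beforehand, only felt as a sharp rise of the push force. The stop is plastic: more than 25 N on it (the 4 N of friction not counted) breaks it.
- bar_mid (a point): centre of the lever's cross-bar, the part to take hold of: a grey round bar 12 mm thick, 63 mm clear between the two arms, lying across (its y axis). At the start its centre is 28 mm above the battery module's top, and 47 mm of free space lies between it and the black housing; nothing is under or in front of it.
- lever (a joint): angle of the lever (rad): 0 lying flat, 1.571 upright against its stop. It turns stiffly (about 3.5 N at the cross-bar) and stays where it is left; while locked it moves less than about 0.15, and a pull of more than about 20 N at the cross-bar then breaks its hidden locking heel.
- lever_hinge (a point): point on the lever's hinge line, midway across the housing, 28 mm above the battery module's top; x towards the back of the housing (same as the tab's release direction), y along the hinge line, z up. The cross-bar is 105 mm from it: level towards -x at lever 0, straight above at 1.571. The lever's two arms run outside the housing, 69 mm apart.
- pack: the battery module: an aluminium slab 300 x 340 x 60 mm fixed to the bench, origin at the centre of its underside; the black housing (80 mm along x, 56 mm along y, 55 mm high) stands on its middle, centred on its origin, with the same axes.
- socket_mid (a point): bystander: centre of a steel wrench socket 26 mm thick, 45 mm tall, standing on the battery module near the back of the housing
- wrench: bystander: a steel spanner 200 mm long lying on the bench
- spray_can: bystander: a standing spray can 60 mm thick, 170 mm tall, origin under its centre
- bolt_cup: bystander: a steel bowl 80 mm wide, 40 mm high, origin under its centre

How it is judged:
On the way, in this order (a step that is already met when the one before it is completed fails the run):
1. the safety tab has been slid well along its way while the lever still lies flat (value of joint tab above 0.006 m and value of joint lever below 0.2 rad), for 0.2 s.
2. the lever has been lifted upright (value of joint lever above 1.4 rad), for 0.2 s.
At the end, for the whole second after the job is handed in: the lever stands upright (at least 1.4 rad, within 10 degrees of its stop), at rest, and the safety tab is still slid to the release side (more than 6 mm) (value of joint lever above 1.4 rad and velocity of joint lever between -0.05 and 0.05 rad/s and value of joint tab above 0.006 m); the robot touches nothing.
It fails at once if the tab is rammed into its end stop (more than 25 N on the stop) (contact force between pack_c2 and anything else above 25 N).
It fails at once if the lever is forced while still locked (more than 90 N on its heel) (contact force between lever and bolt above 90 N).
It fails at once if a bystander is disturbed (moved more than 15 mm) (distance of any of socket_mid, wrench, spray_can, bolt_cup from where it was at the start of the episode above 0.015 m).
It also fails if it takes over 58 s, if anything falls off the work surface, if the arm or the gripper's body presses on something with over 40 N, if the wrist force passes 120 N, or if a joint passes its speed limit or range.

## Working session

There is one attempt and no reset: what is moved stays moved. The work goes in short steps, Python scripts to look and compute and a tool call to move; the robot and the scene stay as the last step left them, time stands still between calls to the robot, and variables do not carry over. Pictures are saved under pics/ and viewed, at most 10 in all, crops included, and the job is handed in when it is done.

Besides the shell and the picture viewer there is one more tool, called by a JSON object that holds its "api" and its "payload". arm_command: Moves the arm, as the interface text tells. Its arguments: {"type":"object","properties":{"rows":{"type":"array"},"squeeze":{"type":"number"}},"required":["rows"]}

```bash
mkdir -p pics; cat > h.py <<'E'
from station import *
import numpy as np, cv2
def cam(n):
    d=get_image(n); f=d["color"].shape[0]/2/np.tan(np.radians(d["vfov"])/2)
    return d,f
def ray(d,u,v):
    f=d["color"].shape[0]/2/np.tan(np.radians(d["vfov"])/2)
    p=np.array([(u-d["cx"])/f,(v-d["cy"])/f]); s=p.copy()
    for _ in range(20): s=p/(1+d["k1"]*(s@s))
    E=np.array(d["extrinsics"]);R=E[:3,:3];t=E[:3,3]
    return -R.T@t, R.T@np.array([s[0],s[1],1])
def onz(d,u,v,z):
    o,r=ray(d,u,v); return o+r*(z-o[2])/r[2]
def two(d1,p1,d2,p2):
    o1,r1=ray(d1,*p1);o2,r2=ray(d2,*p2)
    a=np.linalg.lstsq(np.c_[r1,-r2],o2-o1,rcond=None)[0]
    A=o1+a[0]*r1;B=o2+a[1]*r2
    return (A+B)/2,np.linalg.norm(A-B)
def proj(d,P):
    E=np.array(d["extrinsics"]);c=E[:3,:3]@P+E[:3,3];s=c[:2]/c[2]
    f=d["color"].shape[0]/2/np.tan(np.radians(d["vfov"])/2)
    return s*(1+d["k1"]*(s@s))*f+[d["cx"],d["cy"]]
E
python3 - <<'E'
from h import *
import pickle
for n in ("top","side"):
    d=get_image(n); pickle.dump(d,open(n+".pkl","wb"))
    cv2.imwrite(f"pics/{n}.png",cv2.resize(d["color"][:,:,::-1],(784,588),interpolation=cv2.INTER_CUBIC))
    E=np.array(d["extrinsics"]);print(n,-E[:3,:3].T@E[:3,3],E[2,:3],d["vfov"],d["k1"])
print(state())
E
```

```text
top [0.38301429 0.04003467 0.81695226] [ 0.2344178  -0.01601134 -0.97200408] 55.91716795320961 -0.04806636598313333
side [ 0.35625934 -0.5794649   0.61454171] [ 0.21368544  0.7435498  -0.63361836] 53.373062635615085 -0.07593943869809665
{'clock': 0.1, 'q': array([-1.38801965,  0.46827745, -0.0116016 ,  1.60350159,  0.00598299,
        1.07138258, -0.05630936]), 'joint_velocities': array([ 0.00035412, -0.00267722,  0.0010545 , -0.00179487, -0.00055961,
       -0.00034531,  0.00035841]), 'effort': array([ 9.86274645e-04, -5.33517444e+01,  2.12459872e-02, -2.51967341e+01,
        1.13650845e-02,  4.27230669e-03,  2.49592193e-05]), 'tcp_pos': array([0.14546323, 0.63302296, 0.23045352]), 'tool_rot': array([[-9.74601909e-01,  2.23944320e-01, -2.47523106e-04],
       [ 2.23944436e-01,  9.74600737e-01, -1.51430611e-03],
       [-9.78840520e-05, -1.53127705e-03, -9.99998823e-01]]), 'contact_force': array([-0.77981489, -0.13962795, -0.23331377]), 'torque': array([0.02277097, 0.00635769, 0.07400175]), 'grip_force': 0.0, 'grip_width': 0.08555328831860752}
```

View pics/top.png

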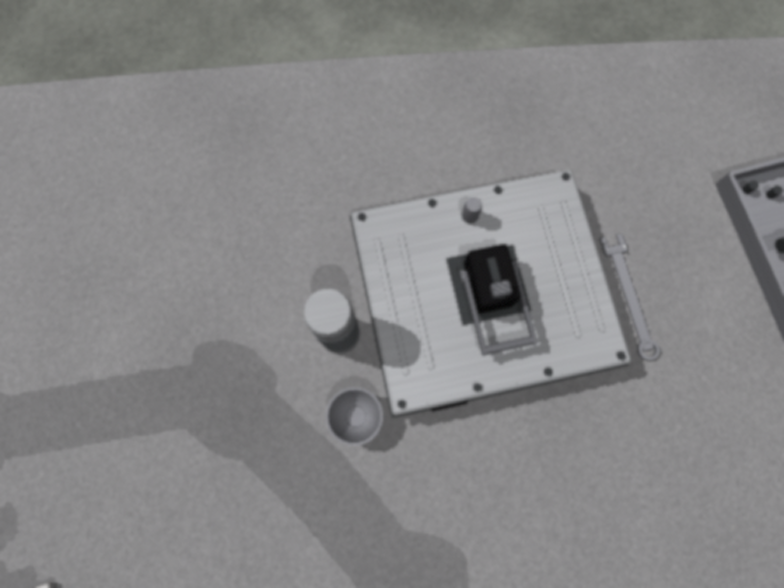

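View pics/side.png

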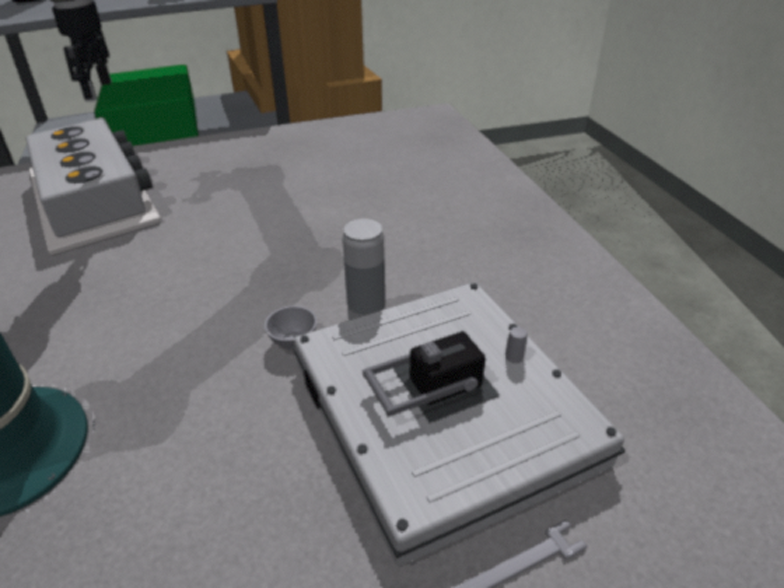

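The top view shows the pack (corners about (352,213), (575,172), (630,362), (392,412) at 1.4x), the tab near (500,289) and the cross-bar between (484,352) and (537,343). In the side view the tab is near (432,351) and the bar between (370,374) and (390,408).

```bash
python3 - <<'E'
from h import *
import pickle
t=pickle.load(open("top.pkl","rb"));s=pickle.load(open("side.pkl","rb"))
g=cv2.cvtColor(t["color"],cv2.COLOR_RGB2GRAY)
m=(cv2.GaussianBlur(g,(3,3),0)>165).astype(np.uint8)
m=cv2.morphologyEx(m,cv2.MORPH_CLOSE,np.ones((25,25)))
c=max(cv2.findContours(m,0,2)[0],key=cv2.contourArea)
r=cv2.minAreaRect(c);b=cv2.boxPoints(r);print("rect px",b*1.4)
for name,C in (("mask",b),("hand",np.array([(352,213),(575,172),(630,362),(392,412)])/1.4)):
    P=np.array([onz(t,*p,.06) for p in C]);print(name,P.round(3).tolist(),P.mean(0).round(4),[np.linalg.norm(P[i]-P[i-1]).round(3) for i in range(4)])
P=np.array([onz(t,*p,.06) for p in np.array([(352,213),(575,172),(630,362),(392,412)])/1.4])
x=(P[0]-P[3])+(P[1]-P[2]);y=(P[0]-P[1])+(P[3]-P[2])
print("yaw x",np.degrees(np.arctan2(x[1],x[0])),"yaw y-90",np.degrees(np.arctan2(y[1],y[0]))-90)
print("tab top cam",onz(t,501/1.4,288/1.4,.131),"bar",onz(t,511/1.4,347/1.4,.088),onz(t,484/1.4,352/1.4,.088),onz(t,537/1.4,343/1.4,.088))
print("side tab",onz(s,432/1.4,350/1.4,.127),"bar",onz(s,370/1.4,374/1.4,.09),onz(s,390/1.4,408/1.4,.09))
print("socket",onz(t,472/1.4,204/1.4,.105))
cr=t["color"][140:280,290:430,::-1];cr2=s["color"][220:310,240:370,::-1]
cv2.imwrite("pics/c1.png",cv2.resize(cr,(580,580),interpolation=cv2.INTER_CUBIC))
E
```

```text
rect px [[286.05435 230.1251 ]
 [580.23584 162.65231]
 [625.03674 357.98425]
 [330.85522 425.45703]]
mask [[0.675, 0.174, 0.06], [0.75, -0.27, 0.06], [0.453, -0.286, 0.06], [0.394, 0.122, 0.06]] [ 0.568  -0.0651  0.06  ] [np.float64(0.285), np.float64(0.45), np.float64(0.297), np.float64(0.413)]
hand [[0.694, 0.077, 0.06], [0.735, -0.26, 0.06], [0.447, -0.292, 0.06], [0.406, 0.04, 0.06]] [ 0.5705 -0.109   0.06  ] [np.float64(0.291), np.float64(0.339), np.float64(0.29), np.float64(0.335)]
yaw x 6.899726143102641 yaw y-90 7.062326353736722
tab top cam [ 0.54818131 -0.11105355  0.131     ] bar [ 0.47720515 -0.1241116   0.088     ] [ 0.47332633 -0.08753535  0.088     ] [ 0.47985759 -0.15942729  0.088     ]
side tab [ 0.54984251 -0.11255503  0.127     ] bar [ 0.47709816 -0.0936019   0.09      ] [ 0.48443426 -0.15285337  0.09      ]
socket [ 0.6764045  -0.09138611  0.105     ]
```

View pics/c1.png

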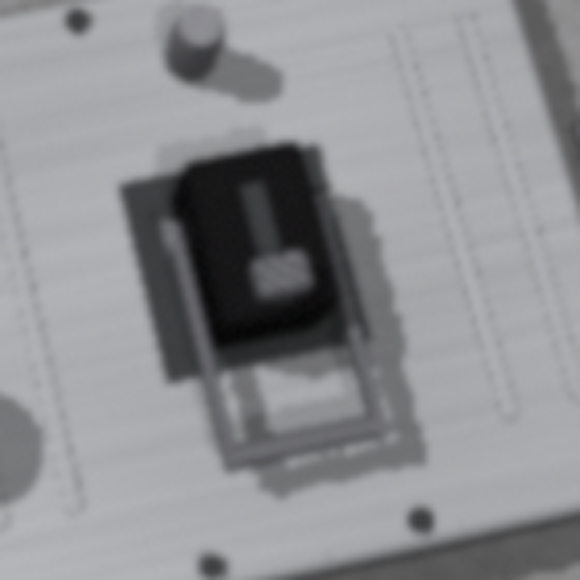

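The crop confirms the layout: the tab is at about crop (283,273), the bar runs from (235,460) to (385,430), and everything fits the pack at about (0.5705, -0.109) with a yaw of 7°. I'm moving in now.

{"api": "arm_command", "payload": {"rows": [{"travel": [2.3,-3.3,0.4],"angular": [0,0,0.116],"gripper": 1},{"travel": [2.3,-3.3,0.4],"angular": [0,0,0.116],"gripper": 1},{"travel": [2.3,-3.3,0.4],"angular": [0,0,0.116],"gripper": 1},{"travel": [2.3,-3.3,0.4],"angular": [0,0,0],"gripper": 1},{"travel": [2.3,-3.3,0.4],"angular": [0,0,0],"gripper": 1}], "squeeze": 40}}

```text
clock: 0.52
tcp_pos: [0.2613, 0.4665, 0.251]
tool_rot: [[-0.992, -0.122, -0.0], [-0.122, 0.992, -0.001], [0.0, -0.001, -1.0]]
contact_force: [1.7, 1.0, -0.1]
grip_width: 0.0254
grip_force: 0.0
```

{"api": "arm_command", "payload": {"rows": [{"travel": [2.3,-3.3,0],"angular": [0,0,0],"gripper": 1},{"travel": [2.3,-3.3,0],"angular": [0,0,0],"gripper": 1},{"travel": [2.3,-3.3,0],"angular": [0,0,0],"gripper": 1},{"travel": [2.3,-3.3,0],"angular": [0,0,0],"gripper": 1},{"travel": [2.3,-3.3,0],"angular": [0,0,0],"gripper": 1}]}}

```text
clock: 0.93
tcp_pos: [0.3761, 0.3015, 0.2512]
tool_rot: [[-0.993, -0.122, -0.0], [-0.122, 0.993, 0.0], [0.0, 0.0, -1.0]]
contact_force: [0.7, 0.3, -1.3]
grip_width: 0.0
grip_force: 0.0
```

{"api": "arm_command", "payload": {"rows": [{"travel": [2,-3.5,0],"angular": [0,0,0],"gripper": 1},{"travel": [2,-3.5,0],"angular": [0,0,0],"gripper": 1},{"travel": [2,-3.5,0],"angular": [0,0,0],"gripper": 1},{"travel": [2,-3.5,0],"angular": [0,0,0],"gripper": 1},{"travel": [2,-3.5,0],"angular": [0,0,0],"gripper": 1}]}}

```text
clock: 1.35
tcp_pos: [0.4759, 0.1265, 0.2512]
tool_rot: [[-0.993, -0.122, -0.0], [-0.122, 0.993, 0.0], [0.0, 0.0, -1.0]]
contact_force: [-0.1, 1.5, -0.1]
grip_width: 0.0001
grip_force: 0.0
```

{"api": "arm_command", "payload": {"rows": [{"travel": [0.6,-4,0],"angular": [0,0,0],"gripper": 1},{"travel": [0.6,-4,0],"angular": [0,0,0],"gripper": 1},{"travel": [0.6,-4,0],"angular": [0,0,0],"gripper": 1},{"travel": [0.6,-4,0],"angular": [0,0,0],"gripper": 1},{"travel": [0.6,-4,0],"angular": [0,0,0],"gripper": 1}]}}

```text
clock: 1.77
tcp_pos: [0.5052, -0.0734, 0.2512]
tool_rot: [[-0.993, -0.122, -0.0], [-0.122, 0.993, 0.0], [0.0, 0.0, -1.0]]
contact_force: [0.5, 0.4, 0.5]
grip_width: -0.0002
grip_force: 0.0
```

{"api": "arm_command", "payload": {"rows": [{"travel": [0.6,-3.8,-1],"angular": [0,0,0],"gripper": 1},{"travel": [0,0,-3.5],"angular": [0,0,0],"gripper": 1},{"travel": [0,0,-3.5],"angular": [0,0,0],"gripper": 1},{"travel": [0,0,0],"angular": [0,0,0],"gripper": 1}]}}

```text
clock: 2.1
tcp_pos: [0.5069, -0.1094, 0.1655]
tool_rot: [[-0.993, -0.12, -0.012], [-0.12, 0.993, 0.001], [0.012, 0.002, -1.0]]
contact_force: [-0.9, 0.2, -1.4]
grip_width: -0.0001
grip_force: 0.0
```

```bash
python3 - <<'E'
from h import *
d=get_image("wrist");im=d["color"][:,:,::-1].copy()
x=np.array([.9925,.122,0]);y=np.array([-.122,.9925,0]);O=np.array([.5705,-.109,0])
for a,b,z in((-.0215,0,.131),(-.093,0,.094),(-.04,.028,.115),(-.04,-.028,.115)):
    print(a,b,proj(d,O+a*x+b*y+[0,0,z])*1.4)
cv2.imwrite("pics/w1.png",cv2.resize(im,(784,588)))
s=get_image("side");cv2.imwrite("pics/s1.png",cv2.resize(s["color"][180:330,200:400,::-1],(800,600),interpolation=cv2.INTER_CUBIC))
st=state();print(st["tcp_pos"],st["contact_force"])
E
```

```text
-0.0215 0 [372.40406457 437.09132161]
-0.093 0 [373.32649935 261.91740879]
-0.04 0.028 [433.30166224 382.74350971]
-0.04 -0.028 [312.98989865 382.9942931 ]
[ 0.51080604 -0.1093154   0.17076793] [-0.56157843 -0.83341318  0.43242387]
```

View pics/w1.png

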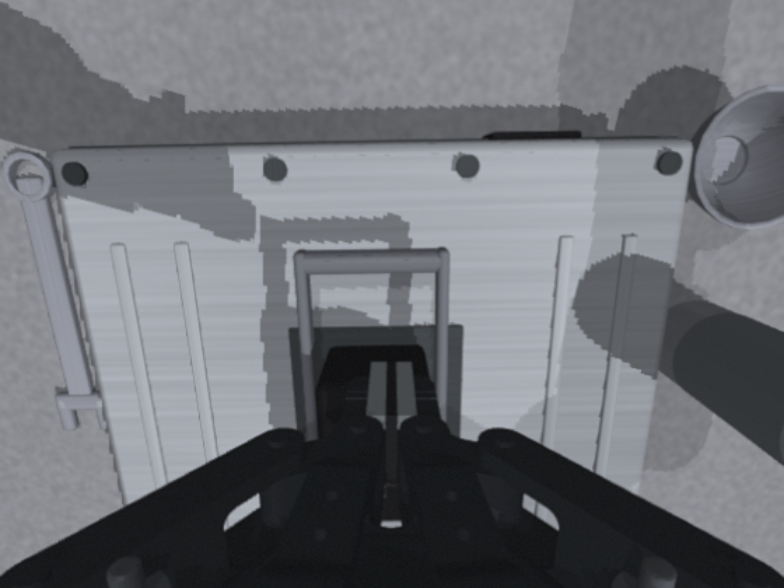

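View pics/s1.png

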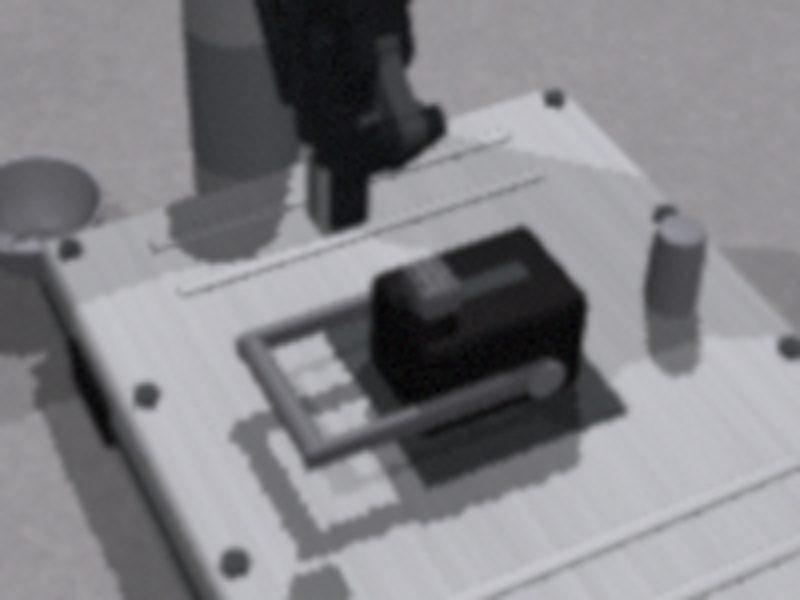

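The wrist view puts the bar centre at (372,261) against a prediction of (373,262), so the pose model holds. The side view shows the fingers clear of the tab, and I'm descending beside it.

{"api": "arm_command", "payload": {"rows": [{"travel": [0,-0.7,-1.6],"angular": [0,0,0],"gripper": 1},{"travel": [0,0,-1.6],"angular": [0,0,0],"gripper": 1},{"travel": [0,0,-1.0],"angular": [0,0,0],"gripper": 1},{"travel": [0,0,0],"angular": [0,0,0],"gripper": 1},{"travel": [0,0,0],"angular": [0,0,0],"gripper": 1}]}}

```text
clock: 2.62
tcp_pos: [0.5123, -0.1161, 0.1304]
tool_rot: [[-0.992, -0.123, 0.001], [-0.123, 0.992, 0.0], [-0.001, -0.0, -1.0]]
contact_force: [0.2, 0.1, -0.2]
grip_width: -0.0
grip_force: 0.0
```

{"api": "arm_command", "payload": {"rows": [{"travel": [0,0,-0.8],"angular": [0,0,0],"gripper": 1},{"travel": [0.3,0.04,0],"angular": [0,0,0],"gripper": 1},{"travel": [0.3,0.04,0],"angular": [0,0,0],"gripper": 1},{"travel": [0.2,0.02,0],"angular": [0,0,0],"gripper": 1},{"travel": [0,0,0],"angular": [0,0,0],"gripper": 1}]}}

```text
clock: 3.03
tcp_pos: [0.5205, -0.1154, 0.1217]
tool_rot: [[-0.992, -0.122, 0.001], [-0.122, 0.992, -0.0], [-0.001, -0.0, -1.0]]
contact_force: [-0.2, 0.2, 0.0]
grip_width: -0.0002
grip_force: 0.0
```

{"api": "arm_command", "payload": {"rows": [{"travel": [0.1,0.01,0],"angular": [0,0,0],"gripper": 1},{"travel": [0.1,0.01,0],"angular": [0,0,0],"gripper": 1},{"travel": [0,0,0],"angular": [0,0,0],"gripper": 1}]}}

```text
clock: 3.28
tcp_pos: [0.5218, -0.1153, 0.1214]
tool_rot: [[-0.993, -0.122, 0.0], [-0.122, 0.993, 0.0], [-0.0, -0.0, -1.0]]
contact_force: [0.2, -0.2, 0.0]
grip_width: 0.0002
grip_force: 0.0
```

{"api": "arm_command", "payload": {"rows": [{"travel": [0.1,0.01,0],"angular": [0,0,0],"gripper": 1},{"travel": [0.1,0.01,0],"angular": [0,0,0],"gripper": 1},{"travel": [0,0,0],"angular": [0,0,0],"gripper": 1}]}}

```text
clock: 3.53
tcp_pos: [0.5238, -0.1151, 0.1213]
tool_rot: [[-0.993, -0.122, 0.0], [-0.122, 0.993, -0.0], [-0.0, -0.0, -1.0]]
contact_force: [0.7, 0.8, -0.2]
grip_width: 0.0004
grip_force: 0.0
```

{"api": "arm_command", "payload": {"rows": [{"travel": [0.1,0.012,0],"angular": [0,0,0],"gripper": 1},{"travel": [0.1,0.012,0],"angular": [0,0,0],"gripper": 1},{"travel": [0.1,0.012,0],"angular": [0,0,0],"gripper": 1},{"travel": [0,0,0],"angular": [0,0,0],"gripper": 1}]}}

```text
clock: 3.87
tcp_pos: [0.5268, -0.1147, 0.1213]
tool_rot: [[-0.993, -0.122, 0.0], [-0.122, 0.993, -0.0], [-0.0, -0.0, -1.0]]
contact_force: [0.8, 0.1, 0.1]
grip_width: 0.0
grip_force: 0.0
```

{"api": "arm_command", "payload": {"rows": [{"travel": [0.1,0.012,0],"angular": [0,0,0],"gripper": 1},{"travel": [0,0,0],"angular": [0,0,0],"gripper": 1}]}}

```text
clock: 4.03
tcp_pos: [0.5278, -0.1146, 0.1213]
tool_rot: [[-0.993, -0.122, 0.0], [-0.122, 0.993, 0.0], [-0.0, -0.0, -1.0]]
contact_force: [-0.1, -0.7, 0.1]
grip_width: -0.0
grip_force: 0.0
```

{"api": "arm_command", "payload": {"rows": [{"travel": [0.1,0.012,0],"angular": [0,0,0],"gripper": 1},{"travel": [0,0,0],"angular": [0,0,0],"gripper": 1}]}}

```text
clock: 4.2
tcp_pos: [0.5283, -0.1145, 0.1212]
tool_rot: [[-0.993, -0.122, -0.001], [-0.122, 0.993, 0.0], [0.001, 0.0, -1.0]]
contact_force: [-0.4, 0.2, 0.4]
grip_width: -0.0004
grip_force: 0.5
```

{"api": "arm_command", "payload": {"rows": [{"travel": [0.1,0.012,0],"angular": [0,0,0],"gripper": 1},{"travel": [0,0,0],"angular": [0,0,0],"gripper": 1}]}}

```text
clock: 4.37
tcp_pos: [0.5286, -0.1145, 0.1211]
tool_rot: [[-0.993, -0.122, -0.002], [-0.122, 0.993, 0.0], [0.002, 0.001, -1.0]]
contact_force: [-4.3, -1.0, 2.8]
grip_width: -0.0003
grip_force: 2.0
```

Contact is at about x=0.5283, and the arm is compliant at about 4 N/mm. I'll keep advancing in small steps.

{"api": "arm_command", "payload": {"rows": [{"travel": [0.1,0.012,0],"angular": [0,0,0],"gripper": 1},{"travel": [0,0,0],"angular": [0,0,0],"gripper": 1}]}}

```text
clock: 4.53
tcp_pos: [0.53, -0.1143, 0.1211]
tool_rot: [[-0.993, -0.122, -0.001], [-0.122, 0.993, 0.0], [0.001, 0.0, -1.0]]
contact_force: [-3.5, -0.3, 1.5]
grip_width: -0.0001
grip_force: 2.0
```

{"api": "arm_command", "payload": {"rows": [{"travel": [0.1,0.012,0],"angular": [0,0,0],"gripper": 1},{"travel": [0,0,0],"angular": [0,0,0],"gripper": 1}]}}

```text
clock: 4.7
tcp_pos: [0.5313, -0.1141, 0.1211]
tool_rot: [[-0.993, -0.122, -0.001], [-0.122, 0.993, 0.0], [0.001, 0.0, -1.0]]
contact_force: [-4.2, -0.2, 1.2]
grip_width: -0.0002
grip_force: 2.0
```

{"api": "arm_command", "payload": {"rows": [{"travel": [0.1,0.012,0],"angular": [0,0,0],"gripper": 1},{"travel": [0,0,0],"angular": [0,0,0],"gripper": 1}]}}

```text
clock: 4.87
tcp_pos: [0.5325, -0.1139, 0.1211]
tool_rot: [[-0.993, -0.122, -0.0], [-0.122, 0.993, 0.0], [0.0, 0.0, -1.0]]
contact_force: [-3.2, -0.5, 0.4]
grip_width: 0.0001
grip_force: 1.9
```

{"api": "arm_command", "payload": {"rows": [{"travel": [0.1,0.012,0],"angular": [0,0,0],"gripper": 1},{"travel": [0,0,0],"angular": [0,0,0],"gripper": 1}]}}

```text
clock: 5.03
tcp_pos: [0.5336, -0.1138, 0.1211]
tool_rot: [[-0.993, -0.122, -0.0], [-0.122, 0.993, 0.0], [0.0, 0.0, -1.0]]
contact_force: [-3.9, 0.4, 0.4]
grip_width: -0.0002
grip_force: 1.8
```

{"api": "arm_command", "payload": {"rows": [{"travel": [0.1,0.012,0],"angular": [0,0,0],"gripper": 1},{"travel": [0,0,0],"angular": [0,0,0],"gripper": 1}]}}

```text
clock: 5.2
tcp_pos: [0.5346, -0.1137, 0.1211]
tool_rot: [[-0.993, -0.122, -0.0], [-0.122, 0.993, 0.0], [0.0, 0.0, -1.0]]
contact_force: [-4.3, -0.7, -0.1]
grip_width: 0.0001
grip_force: 1.8
```

{"api": "arm_command", "payload": {"rows": [{"travel": [0.1,0.012,0],"angular": [0,0,0],"gripper": 1},{"travel": [0,0,0],"angular": [0,0,0],"gripper": 1}]}}

```text
clock: 5.37
tcp_pos: [0.5356, -0.1135, 0.1212]
tool_rot: [[-0.993, -0.122, -0.0], [-0.122, 0.993, 0.0], [0.0, 0.0, -1.0]]
contact_force: [-3.4, 0.6, -0.7]
grip_width: 0.0002
grip_force: 1.8
```

{"api": "arm_command", "payload": {"rows": [{"travel": [0.1,0.012,0],"angular": [0,0,0],"gripper": 1},{"travel": [0,0,0],"angular": [0,0,0],"gripper": 1}]}}

```text
clock: 5.53
tcp_pos: [0.5366, -0.1134, 0.1212]
tool_rot: [[-0.993, -0.122, -0.0], [-0.122, 0.993, 0.0], [0.0, 0.0, -1.0]]
contact_force: [-4.0, 0.7, 0.1]
grip_width: -0.0001
grip_force: 1.8
```

{"api": "arm_command", "payload": {"rows": [{"travel": [0.1,0.012,0],"angular": [0,0,0],"gripper": 1},{"travel": [0,0,0],"angular": [0,0,0],"gripper": 1}]}}

```text
clock: 5.7
tcp_pos: [0.5376, -0.1133, 0.1212]
tool_rot: [[-0.993, -0.122, -0.0], [-0.122, 0.993, 0.0], [0.0, 0.0, -1.0]]
contact_force: [-3.9, 1.0, -0.7]
grip_width: -0.0002
grip_force: 1.8
```

{"api": "arm_command", "payload": {"rows": [{"travel": [0.1,0.012,0],"angular": [0,0,0],"gripper": 1},{"travel": [0,0,0],"angular": [0,0,0],"gripper": 1}]}}

```text
clock: 5.87
tcp_pos: [0.5387, -0.1132, 0.1212]
tool_rot: [[-0.993, -0.122, -0.0], [-0.122, 0.993, 0.0], [0.0, 0.0, -1.0]]
contact_force: [-4.0, -0.7, -1.6]
grip_width: -0.0003
grip_force: 1.8
```

{"api": "arm_command", "payload": {"rows": [{"travel": [0.1,0.012,0],"angular": [0,0,0],"gripper": 1},{"travel": [0,0,0],"angular": [0,0,0],"gripper": 1}]}}

```text
clock: 6.03
tcp_pos: [0.5397, -0.113, 0.1212]
tool_rot: [[-0.993, -0.122, -0.0], [-0.122, 0.993, 0.0], [0.0, 0.0, -1.0]]
contact_force: [-3.7, 2.0, -1.1]
grip_width: 0.0001
grip_force: 1.8
```

{"api": "arm_command", "payload": {"rows": [{"travel": [0.1,0.012,0],"angular": [0,0,0],"gripper": 1},{"travel": [0,0,0],"angular": [0,0,0],"gripper": 1}]}}

```text
clock: 6.2
tcp_pos: [0.5407, -0.1129, 0.1212]
tool_rot: [[-0.993, -0.122, 0.0], [-0.122, 0.993, 0.0], [-0.0, 0.0, -1.0]]
contact_force: [-3.5, 1.2, -0.9]
grip_width: -0.0
grip_force: 1.8
```

{"api": "arm_command", "payload": {"rows": [{"travel": [0.1,0.012,0],"angular": [0,0,0],"gripper": 1},{"travel": [0,0,0],"angular": [0,0,0],"gripper": 1}]}}

```text
clock: 6.37
tcp_pos: [0.5417, -0.1128, 0.1212]
tool_rot: [[-0.993, -0.122, -0.0], [-0.122, 0.993, 0.0], [-0.0, 0.0, -1.0]]
contact_force: [-4.1, 0.6, -2.2]
grip_width: -0.0001
grip_force: 1.8
```

{"api": "arm_command", "payload": {"rows": [{"travel": [0.1,0.012,0],"angular": [0,0,0],"gripper": 1},{"travel": [0,0,0],"angular": [0,0,0],"gripper": 1}]}}

```text
clock: 6.53
tcp_pos: [0.5427, -0.1126, 0.1212]
tool_rot: [[-0.993, -0.122, -0.0], [-0.122, 0.993, 0.0], [-0.0, 0.0, -1.0]]
contact_force: [-2.9, 1.1, -1.4]
grip_width: 0.0001
grip_force: 1.8
```

{"api": "arm_command", "payload": {"rows": [{"travel": [0.1,0.012,0],"angular": [0,0,0],"gripper": 1},{"travel": [0,0,0],"angular": [0,0,0],"gripper": 1}]}}

```text
clock: 6.7
tcp_pos: [0.5437, -0.1125, 0.1212]
tool_rot: [[-0.993, -0.122, 0.0], [-0.122, 0.993, 0.0], [-0.0, 0.0, -1.0]]
contact_force: [-3.4, 1.5, -2.3]
grip_width: 0.0004
grip_force: 1.8
```

{"api": "arm_command", "payload": {"rows": [{"travel": [0.1,0.012,0],"angular": [0,0,0],"gripper": 1},{"travel": [0,0,0],"angular": [0,0,0],"gripper": 1}]}}

```text
clock: 6.87
tcp_pos: [0.5448, -0.1124, 0.1213]
tool_rot: [[-0.993, -0.122, 0.0], [-0.122, 0.993, 0.0], [-0.0, 0.0, -1.0]]
contact_force: [-4.9, 2.4, -1.6]
grip_width: -0.0003
grip_force: 1.9
```

{"api": "arm_command", "payload": {"rows": [{"travel": [0.1,0.012,0],"angular": [0,0,0],"gripper": 1},{"travel": [0,0,0],"angular": [0,0,0],"gripper": 1}]}}

```text
clock: 7.03
tcp_pos: [0.5455, -0.1124, 0.1213]
tool_rot: [[-0.993, -0.122, -0.0], [-0.122, 0.993, 0.0], [0.0, 0.0, -1.0]]
contact_force: [-4.2, 2.1, -1.1]
grip_width: 0.0002
grip_force: 2.3
```

{"api": "arm_command", "payload": {"rows": [{"travel": [0.1,0.012,0],"angular": [0,0,0],"gripper": 1},{"travel": [0,0,0],"angular": [0,0,0],"gripper": 1}]}}

```text
clock: 7.2
tcp_pos: [0.5455, -0.1124, 0.1212]
tool_rot: [[-0.993, -0.122, -0.003], [-0.122, 0.993, 0.001], [0.002, 0.001, -1.0]]
contact_force: [-8.3, 1.3, 1.0]
grip_width: -0.0001
grip_force: 3.6
```

{"api": "arm_command", "payload": {"rows": [{"travel": [0.08,0.01,0],"angular": [0,0,0],"gripper": 1}]}}

```text
clock: 7.28
tcp_pos: [0.5456, -0.1123, 0.1212]
tool_rot: [[-0.993, -0.122, -0.004], [-0.122, 0.993, 0.001], [0.004, 0.001, -1.0]]
contact_force: [-10.4, 1.4, 4.8]
grip_width: 0.0
grip_force: 5.5
```

The stop is clear: the position stalled at 0.5455 while the force rose from 4 to 10 N. Backing off now.

{"api": "arm_command", "payload": {"rows": [{"travel": [-0.4,-0.05,0],"angular": [0,0,0],"gripper": 1},{"travel": [-1,-0.12,0],"angular": [0,0,0],"gripper": 1},{"travel": [-2,-0.24,1.5],"angular": [0,0,0],"gripper": 1},{"travel": [-1.5,-0.2,2.5],"angular": [0,0,0],"gripper": 1},{"travel": [-1.5,-0.2,2.5],"angular": [0,0,0],"gripper": 1}]}}

```text
clock: 7.7
tcp_pos: [0.483, -0.1212, 0.187]
tool_rot: [[-0.993, -0.121, 0.002], [-0.121, 0.993, -0.001], [-0.001, -0.001, -1.0]]
contact_force: [0.4, 0.2, 0.6]
grip_width: 0.0004
grip_force: 0.0
```

```bash
python3 -c "
from h import *
s=state();print(s['q'],s['tcp_pos'])"
```

```text
[-0.17824624  0.27276572  0.41782393  2.03467984 -0.14391364  0.85992983
  2.01194065] [ 0.48298076 -0.12118871  0.18702457]
```

{"api": "arm_command", "payload": {"rows": [{"travel": [0,0,0],"angular": [0,0,-0.125],"gripper": -0.1},{"travel": [0,0,0],"angular": [0,0,-0.125],"gripper": -0.1},{"travel": [0,0,0],"angular": [0,0,-0.125],"gripper": -0.1},{"travel": [0,0,0],"angular": [0,0,-0.125],"gripper": -0.1},{"travel": [0,0,0],"angular": [0,0,-0.125],"gripper": -0.1}]}}

```text
clock: 8.12
tcp_pos: [0.4846, -0.1211, 0.1874]
tool_rot: [[-0.873, 0.488, 0.005], [0.488, 0.873, -0.001], [-0.005, 0.002, -1.0]]
contact_force: [-0.2, -0.3, 0.7]
grip_width: 0.0467
grip_force: 0.0
```

{"api": "arm_command", "payload": {"rows": [{"travel": [0,0,0],"angular": [0,0,-0.125],"gripper": -0.1},{"travel": [0,0,0],"angular": [0,0,-0.125],"gripper": -0.1},{"travel": [0,0,0],"angular": [0,0,-0.125],"gripper": -0.1},{"travel": [0,0,0],"angular": [0,0,-0.125],"gripper": -0.1},{"travel": [0,0,0],"angular": [0,0,-0.125],"gripper": -0.1}]}}

```text
clock: 8.53
tcp_pos: [0.4845, -0.1211, 0.1872]
tool_rot: [[-0.422, 0.906, 0.004], [0.906, 0.422, -0.001], [-0.003, 0.004, -1.0]]
contact_force: [-0.2, 0.2, -0.3]
grip_width: 0.0469
grip_force: 0.0
```

{"api": "arm_command", "payload": {"rows": [{"travel": [0,0,0],"angular": [0,0,-0.125],"gripper": -0.1},{"travel": [0,0,0],"angular": [0,0,-0.125],"gripper": -0.1},{"travel": [0,0,0],"angular": [0,0,-0.07],"gripper": -0.1},{"travel": [0,0,0],"angular": [0,0,0],"gripper": -0.1}]}}

```text
clock: 8.87
tcp_pos: [0.4844, -0.121, 0.187]
tool_rot: [[-0.121, 0.993, 0.004], [0.993, 0.121, -0.001], [-0.001, 0.003, -1.0]]
contact_force: [-0.2, 0.4, -0.5]
grip_width: 0.0469
grip_force: 0.0
```

Move x by -0.65 cm and descend about 11.5 cm in stages.

{"api": "arm_command", "payload": {"rows": [{"travel": [-0.65,0,-2.5],"angular": [0,0,0],"gripper": -0.1},{"travel": [0,0,-2.5],"angular": [0,0,0],"gripper": -0.1},{"travel": [0,0,-1.5],"angular": [0,0,0],"gripper": -0.1},{"travel": [0,0,0],"angular": [0,0,0],"gripper": -0.1}]}}

```text
clock: 9.2
tcp_pos: [0.4755, -0.1203, 0.1193]
tool_rot: [[-0.125, 0.992, -0.003], [0.992, 0.125, -0.0], [-0.0, -0.003, -1.0]]
contact_force: [-1.1, 0.2, 0.1]
grip_width: 0.047
grip_force: 0.0
```

```bash
python3 - <<'E'
from h import *
s=get_image("side");cv2.imwrite("pics/s2.png",cv2.resize(s["color"][180:330,200:400,::-1],(800,600),interpolation=cv2.INTER_CUBIC))
E
```

```text
(no output)
```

View pics/s2.png

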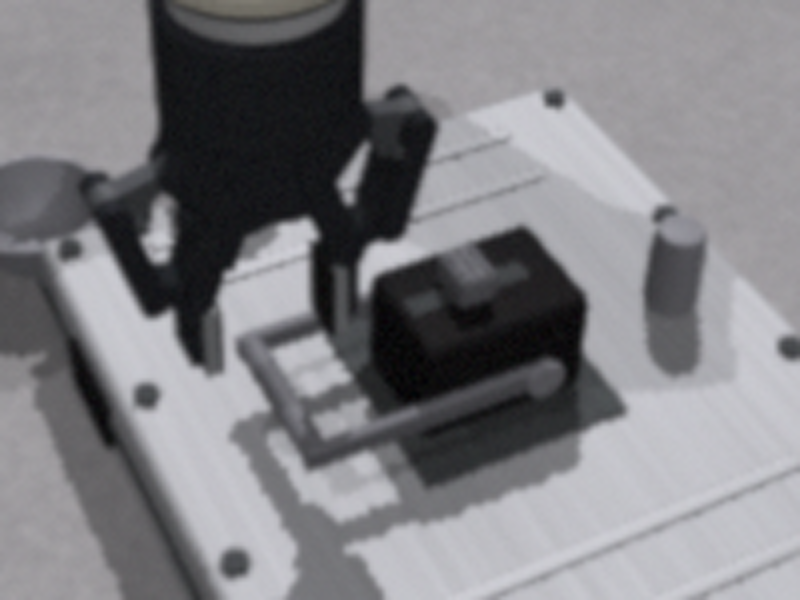

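The tab has moved toward the hinge, and the open fingers straddle the bar (finger tips near (210,370) and (340,325)). I'm narrowing the opening a little and descending.

{"api": "arm_command", "payload": {"rows": [{"travel": [0.2,0,-1],"angular": [0,0,0],"gripper": 0.2},{"travel": [0,0,-1],"angular": [0,0,0],"gripper": 0.2},{"travel": [0,0,-1],"angular": [0,0,0],"gripper": 0.2},{"travel": [0,0,0],"angular": [0,0,0],"gripper": 0.2}]}}

```text
clock: 9.58
tcp_pos: [0.478, -0.12, 0.0898]
tool_rot: [[-0.123, 0.992, -0.002], [0.992, 0.123, 0.0], [0.0, -0.002, -1.0]]
contact_force: [0.7, -0.7, 0.6]
grip_width: 0.0341
grip_force: 0.0
```

{"api": "arm_command", "payload": {"rows": [{"travel": [0,0,-0.9],"angular": [0,0,0],"gripper": 0.2},{"travel": [0,0,-0.9],"angular": [0,0,0],"gripper": 0.2},{"travel": [0,0,0],"angular": [0,0,0],"gripper": 0.2}]}}

```text
clock: 9.83
tcp_pos: [0.4779, -0.12, 0.0717]
tool_rot: [[-0.123, 0.992, -0.002], [0.992, 0.123, 0.0], [0.001, -0.002, -1.0]]
contact_force: [0.0, -0.1, -0.8]
grip_width: 0.034
grip_force: 0.0
```

{"api": "arm_command", "payload": {"rows": [{"travel": [0,0,0],"angular": [0,0,0],"gripper": 1},{"travel": [0,0,0],"angular": [0,0,0],"gripper": 1},{"travel": [0,0,0],"angular": [0,0,0],"gripper": 1},{"travel": [0,0,0],"angular": [0,0,0],"gripper": 1}], "squeeze": 40}}

```text
clock: 10.17
tcp_pos: [0.4795, -0.1204, 0.0735]
tool_rot: [[-0.123, 0.992, 0.001], [0.992, 0.123, -0.001], [-0.001, 0.001, -1.0]]
contact_force: [2.1, -0.5, -4.1]
grip_width: 0.0106
grip_force: 38.9
```

{"api": "arm_command", "payload": {"rows": [{"travel": [0,0,0.3],"angular": [0,0,0],"gripper": 1},{"travel": [0,0,0.3],"angular": [0,0,0],"gripper": 1},{"travel": [0.05,0,0.3],"angular": [0,0,0],"gripper": 1}]}}

```text
clock: 10.42
tcp_pos: [0.4798, -0.1203, 0.0827]
tool_rot: [[-0.123, 0.992, 0.001], [0.992, 0.123, -0.0], [-0.0, 0.001, -1.0]]
contact_force: [4.1, 0.4, -7.3]
grip_width: 0.0104
grip_force: 38.9
```

{"api": "arm_command", "payload": {"rows": [{"travel": [0.02,0,0.2],"angular": [0,0,0],"gripper": 1},{"travel": [0.03,0,0.2],"angular": [0,0,0],"gripper": 1}]}}

```text
clock: 10.58
tcp_pos: [0.4802, -0.1203, 0.0866]
tool_rot: [[-0.123, 0.992, 0.001], [0.992, 0.123, -0.0], [-0.0, 0.001, -1.0]]
contact_force: [2.6, -0.3, -5.0]
grip_width: 0.0105
grip_force: 38.9
```

{"api": "arm_command", "payload": {"rows": [{"travel": [0.03,0,0.2],"angular": [0,0,0],"gripper": 1},{"travel": [0.04,0,0.2],"angular": [0,0,0],"gripper": 1}]}}

```text
clock: 10.75
tcp_pos: [0.4807, -0.1202, 0.0905]
tool_rot: [[-0.123, 0.992, 0.0], [0.992, 0.123, 0.0], [0.0, 0.0, -1.0]]
contact_force: [3.8, 0.5, -6.9]
grip_width: 0.0101
grip_force: 38.8
```

{"api": "arm_command", "payload": {"rows": [{"travel": [0.04,0.01,0.2],"angular": [0,0,0],"gripper": 1},{"travel": [0.05,0.01,0.2],"angular": [0,0,0],"gripper": 1}]}}

```text
clock: 10.92
tcp_pos: [0.4814, -0.1201, 0.0944]
tool_rot: [[-0.123, 0.992, -0.0], [0.992, 0.123, 0.0], [0.0, -0.0, -1.0]]
contact_force: [3.7, 1.0, -5.7]
grip_width: 0.0103
grip_force: 38.9
```

The lever is free: past 0.2 rad with only about 6 N. I'm following the arc.

{"api": "arm_command", "payload": {"rows": [{"travel": [0.26,0.03,1.0],"angular": [0,0,0],"gripper": 1},{"travel": [0.36,0.04,0.99],"angular": [0,0,0],"gripper": 1},{"travel": [0.46,0.06,0.94],"angular": [0,0,0],"gripper": 1}]}}

```text
clock: 11.17
tcp_pos: [0.4909, -0.1188, 0.1238]
tool_rot: [[-0.122, 0.992, -0.003], [0.993, 0.122, 0.001], [0.001, -0.003, -1.0]]
contact_force: [0.8, 0.2, -5.9]
grip_width: 0.0103
grip_force: 39.0
```

{"api": "arm_command", "payload": {"rows": [{"travel": [0.54,0.07,0.9],"angular": [0,0,0],"gripper": 1},{"travel": [0.64,0.08,0.83],"angular": [0,0,0],"gripper": 1}]}}

```text
clock: 11.33
tcp_pos: [0.5012, -0.1174, 0.141]
tool_rot: [[-0.122, 0.992, -0.007], [0.993, 0.122, 0.001], [0.002, -0.007, -1.0]]
contact_force: [-4.8, -0.9, -3.5]
grip_width: 0.0103
grip_force: 38.9
```

{"api": "arm_command", "payload": {"rows": [{"travel": [0.71,0.09,0.77],"angular": [0,0,0],"gripper": 1},{"travel": [0.78,0.1,0.69],"angular": [0,0,0],"gripper": 1},{"travel": [0.85,0.11,0.62],"angular": [0,0,0],"gripper": 1}]}}

```text
clock: 11.58
tcp_pos: [0.5208, -0.1147, 0.1618]
tool_rot: [[-0.121, 0.993, -0.015], [0.993, 0.121, 0.003], [0.005, -0.015, -1.0]]
contact_force: [-20.9, 0.3, 14.9]
grip_width: 0.0104
grip_force: 39.8
```

{"api": "arm_command", "payload": {"rows": [{"travel": [0.9,0.11,0.52],"angular": [0,0,0],"gripper": 1},{"travel": [0.95,0.12,0.43],"angular": [0,0,0],"gripper": 1},{"travel": [0,0,0],"angular": [0,0,0],"gripper": 1}]}}

```text
clock: 11.83
tcp_pos: [0.5447, -0.1117, 0.1741]
tool_rot: [[-0.123, 0.992, -0.005], [0.992, 0.123, 0.003], [0.004, -0.004, -1.0]]
contact_force: [-12.4, 3.6, 23.1]
grip_width: 0.0104
grip_force: 41.7
```

{"api": "arm_command", "payload": {"rows": [{"travel": [0.2,0.02,0.3],"angular": [0,0,0],"gripper": 1},{"travel": [0.8,0.1,0.25],"angular": [0,0,0],"gripper": 1},{"travel": [0,0,0],"angular": [0,0,0],"gripper": 1}]}}

```text
clock: 12.08
tcp_pos: [0.5549, -0.1103, 0.1783]
tool_rot: [[-0.123, 0.992, -0.004], [0.992, 0.123, 0.002], [0.003, -0.004, -1.0]]
contact_force: [-4.7, 3.0, 3.4]
grip_width: 0.0102
grip_force: 39.7
```

{"api": "arm_command", "payload": {"rows": [{"travel": [1.0,0.12,0.23],"angular": [0,0,0],"gripper": 1},{"travel": [0.8,0.1,0.1],"angular": [0,0,0],"gripper": 1},{"travel": [0,0,0],"angular": [0,0,0],"gripper": 1}]}}

```text
clock: 12.33
tcp_pos: [0.5742, -0.1079, 0.1812]
tool_rot: [[-0.123, 0.992, -0.001], [0.992, 0.123, 0.001], [0.001, -0.001, -1.0]]
contact_force: [-3.1, 2.5, 6.5]
grip_width: 0.0103
grip_force: 41.1
```

{"api": "arm_command", "payload": {"rows": [{"travel": [0.5,0.06,0.05],"angular": [0,0,0],"gripper": 1},{"travel": [0.3,0.04,0],"angular": [0,0,0],"gripper": 1},{"travel": [0,0,0],"angular": [0,0,0],"gripper": 1}]}}

```text
clock: 12.58
tcp_pos: [0.5816, -0.1069, 0.1819]
tool_rot: [[-0.123, 0.992, -0.002], [0.992, 0.123, 0.002], [0.002, -0.001, -1.0]]
contact_force: [-4.0, 3.0, 7.6]
grip_width: 0.0104
grip_force: 41.0
```

{"api": "arm_command", "payload": {"rows": [{"travel": [0.2,0.02,0.05],"angular": [0,0,0],"gripper": 1},{"travel": [0.2,0.02,0],"angular": [0,0,0],"gripper": 1},{"travel": [0,0,0],"angular": [0,0,0],"gripper": 1}]}}

```text
clock: 12.83
tcp_pos: [0.5837, -0.1066, 0.1821]
tool_rot: [[-0.123, 0.992, -0.005], [0.992, 0.123, 0.003], [0.003, -0.005, -1.0]]
contact_force: [-10.1, 2.6, 11.4]
grip_width: 0.0105
grip_force: 41.1
```

The lever is at its stop, upright at x≈0.584 as predicted. Now I release and retreat straight up.

{"api": "arm_command", "payload": {"rows": [{"travel": [-0.1,0,0.1],"angular": [0,0,0],"gripper": -0.1},{"travel": [0,0,0],"angular": [0,0,0],"gripper": -0.1},{"travel": [0,0,0],"angular": [0,0,0],"gripper": -0.1},{"travel": [0,0,0],"angular": [0,0,0],"gripper": -0.1}]}}

```text
clock: 13.17
tcp_pos: [0.5855, -0.1074, 0.1824]
tool_rot: [[-0.122, 0.992, 0.001], [0.992, 0.122, -0.0], [-0.0, 0.001, -1.0]]
contact_force: [-1.0, 0.5, 0.2]
grip_width: 0.0471
grip_force: 0.0
```

{"api": "arm_command", "payload": {"rows": [{"travel": [0,0,1],"angular": [0,0,0],"gripper": -0.1},{"travel": [0,0,2],"angular": [0,0,0],"gripper": -0.1},{"travel": [0,0,3],"angular": [0,0,0],"gripper": -0.1},{"travel": [0,0,3],"angular": [0,0,0],"gripper": -0.1},{"travel": [0,0,0],"angular": [0,0,0],"gripper": -0.1}]}}

```text
clock: 13.58
tcp_pos: [0.5882, -0.1088, 0.2786]
tool_rot: [[-0.122, 0.992, 0.011], [0.993, 0.122, -0.001], [-0.002, 0.01, -1.0]]
contact_force: [0.3, -0.3, -0.2]
grip_width: 0.0471
grip_force: 0.0
```

```bash
python3 - <<'E'
from h import *
s=get_image("side");cv2.imwrite("pics/s3.png",cv2.resize(s["color"][150:330,180:420,::-1],(800,600),interpolation=cv2.INTER_CUBIC))
k=800/240
x=np.array([.9925,.122,0]);y=np.array([-.122,.9925,0]);O=np.array([.5705,-.109,0])
for b in (-.0375,.0375): print((proj(s,O+.012*x+b*y+[0,0,.193])-[180,150])*k)
print(state()["contact_force"],state()["tcp_pos"])
E
```

```text
[534.10258061 259.14568052]
[456.46956762 169.49257224]
[-0.43454438 -0.59197963 -0.43708405] [ 0.58699571 -0.10810054  0.27592433]
```

View pics/s3.png

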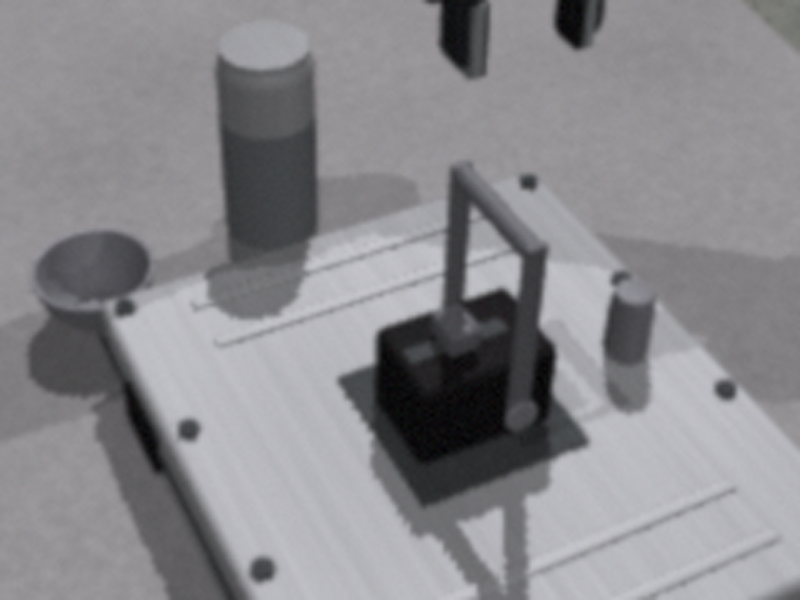

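The lever stands upright, with its bar ends near (460,170) and (537,250) against predictions of (456,169) and (534,259). The tab is still slid, the bystanders haven't moved and the gripper is clear.

```bash
python3 -c "
from station import *
print(close_job())"
```

```text
the job is handed in; nothing more can be done
None
```

The tab was slid to its felt stop (about 10 N push), the lever was lifted upright and released, and the job is handed in; its result was not reported back.

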